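Square up a well plate and index the filling stage one hole on

TASK

The white 96-well plate has just been set down loosely on the blue carriage of the plate-filling stage. Push it snugly and squarely against the steel stops at the carriage's far side and at its comb end, then pull up the red plunger knob, slide the carriage one hole on towards the white tip-guide comb and let the pin drop fully into that hole, with the plate still against its stops. Finish without letting go: keep holding the knob with the pin home so the carriage cannot creep while the columns are filled, and leave everything else on the bench where it is.

Things in the scene. Friction and masses are not known exactly. Their poses are not given: they have to be found in the camera images.
- stage: Plate-filling stage, fixed: aluminium base 240 (x) x 380 (y) x 12 mm. Origin: centre of its underside, on the bench; +x to the far side, +y along the travel to the comb end. A steel index bar lies along y at x = -83 mm, top 30 mm above the bench, with four 11 mm holes 36 mm apart at y = -115 (pin starts here), -79, -43 and -7 mm
- comb (a point): Middle of the top of the white tip-guide comb, fixed to the stage: a cantilever over the plate, 36 mm wide (y), reaching 73 mm either way in x, top 61 and underside 53 mm above the bench; the plate passes under it with 4.6 mm to spare. Its post is at the far side
- carriage (a joint): Blue carriage sliding along the stage's +y (m): 0 at the start, pin in the first hole; 0.036 in the second hole, towards the comb. Friction about 2 N, end stops at -0.006 and 0.114. The pin has 1 mm play each way in a hole. Its flat top (34 mm above the bench) reaches from the nest's origin 62 mm to the front (-x), 54 mm to the far side, 85 mm to the rear (-y) and 76 mm towards the comb; rails are lower
- nest (a point): Seat for the plate on the carriage's top, 34 mm above the bench, moves with it: origin where the plate's origin lies when it is against all stops; axes as the stage's. Stops are steel blocks 10 mm high: two on the far edge, faces at x = +42.8 mm (y = -42 and +42, each 22 mm long), one at the comb end, face at y = +63.9 mm (x = 0, 30 mm long). The front (-x) and rear (-y) are open
- plate: White 96-well plate, empty, loose, 85.5 (x) x 127.8 (y) x 14.4 mm high, about 90 g; origin at the centre of its underside, axes like the stage's when squared up. It starts 6 to 14 mm short of the stops in both directions, turned by up to 3 degrees, and slides under a light push
- plunger (a joint): Height (m) of the spring plunger: 0 = pin home, 12 mm deep in a hole; 0.012 or more = pin clear, carriage free; 0.017 = upper end. The spring presses down with 5 N at 0 and 9 N at the top. Between holes the round tip rides on the bar at 0.012, and over a hole it drops in by itself. The pin stands 95 mm to the front (-x) and 45 mm to the rear (-y) of the nest's origin
- knob: Red plunger knob, round, axis vertical, 28 mm high, 29 mm diameter at its grip (8 to 24 mm above its underside), 22 mm neck below; origin at the centre of its underside, 54 mm above the bench when the pin is home; moves with pin and carriage. Below it are a 24 mm nut and sleeve up to 53 mm on a blue lug 39 mm above the bench, 44 mm long (y)
- knob_grip (a point): Centre of the red knob's grip, 16 mm above its underside: 70 mm above the bench when the pin is home
- next_hole (a point): Centre of the mouth of the second hole in the index bar, 30 mm above the bench: the hole the pin has to go into
- tip_box: Bystander: pink pipette-tip box, 85 x 122 x 60 mm, origin under its centre
- tube_rack: Bystander: blue tube rack, 210 x 68 x 28 mm (tubes to 40 mm), origin under its centre
- pipette: Bystander: dark blue and white pipette lying along its y, about 300 mm long, 26 mm high, origin under its middle
- dish_stack: Bystander: stack of four petri dishes, 94 mm diameter, 59 mm high, origin under its centre
- dish_pair: Bystander: two petri dishes stacked, 94 mm diameter, 29 mm high, origin under its centre
- reservoir: Bystander: white open reagent reservoir, 85 x 130 x 30 mm, origin under its centre
- marker: Bystander: grey marker pen with black cap, 140 mm long, 14 mm thick, origin under its middle
Mind the look-alikes: they are no part of the job. There is more than one size of the plate; the one meant has the size given above.

How it is judged (in metres and radians):
On the way, in this order (a step that is already met when the one before it is completed fails the run):
1. the plate is pushed against the far stops and the comb-end stop, squarely, with the pin still in the first hole (x of plate in the frame of nest above -0.0025 m and y of plate in the frame of nest above -0.0025 m and angle between the x axis of plate and the x axis of nest, either way round below 0.03 rad and value of joint carriage below 0.004 m and value of joint plunger below 0.003 m), for 0.2 s.
2. the plunger is pulled up out of the first hole (value of joint plunger above 0.009 m), for 0.05 s.
At the end, for the whole second after the job is handed in: The pin is home (within 2 mm) in the second hole, so the carriage stands 36 mm on (within 2.5 mm); the fingers still hold the knob with more than 3 N; the plate lies flat and at rest in the nest within 3 mm of its stops in both directions and square within 0.03 rad (value of joint carriage between 0.0335 and 0.0385 m and value of joint plunger below 0.002 m and contact force between the fingers and knob above 3 N and x of plate in the frame of nest between -0.003 and 0.002 m and y of plate in the frame of nest between -0.003 and 0.002 m and z of plate in the frame of nest below 0.002 m and angle between the x axis of plate and the x axis of nest, either way round below 0.03 rad and linear speed of plate below 0.02 m/s); the arm keeps its last pose, push and grip.
It fails at once if the carriage is run well past the second hole (more than 14 mm) (value of joint carriage above 0.05 m).
It fails at once if a bystander is disturbed (moved more than 15 mm) (distance of any of tip_box, tube_rack, pipette, dish_stack, dish_pair, reservoir, marker from where it was at the start of the episode above 0.015 m).
It also fails if it takes over 53 s, if anything falls off the work surface, if the arm or the gripper's body presses on something with over 40 N, if the wrist force passes 120 N, or if a joint passes its speed limit or range.

ROBOT

A 7-joint arm with a two-finger parallel gripper is mounted at the origin on the work surface. World frame = base frame: x ahead of the robot, y to its left, z up, the work surface at z = 0. Lengths are in m, angles in degrees, forces in N, time in s.
With the tool pointing down it reaches from about 0.425 to 0.925 m from the base axis. Payload 6.8 kg.
Tool frame: the origin (TCP) lies midway between the tips of the shut fingers; the grasp point (between the pads) lies 19 mm behind it (manip.pinch_z is the distance from the TCP to the grasp point, in m); x points along the fingers, y is the direction in which the jaws open and shut, and the axes are right-handed (so a half turn about x gives the same grasp; the last joint's range is limited). The gripper opens to 85 mm and grips with 20 to 120 N. Pads are 22 mm wide; open, the fingers measure 114 mm over their backs; the gripper's body (76 mm by 85 mm) begins 54 mm behind the grasp point. The pads swing forward as they close: fully open they stand 13 mm farther back than shut.
Start: joints at [-77.928, 27.33, 1.283, 89.118, -0.659, 63.558, -4.761], TCP at [0.212, 0.641, 0.231] pointing down, gripper open.
Joint ranges: [-169.35, 169.35], [-19.33, 120.38], [-80.79, 83.38], [13.8, 139.57], [-78.32, 258.32], [9.67, 109.79], [-169.56, 169.56]. Speed limits (degrees/s): [136.94, 136.94, 180, 180, 180, 180, 180].

INTERFACE

Orientations are given as a 3x3 rotation matrix whose columns are the frame's x, y, z axes.
In Python, from bench import manip, snapshot, camera_model, order gives the robot as it stands.
- The arm moves only by the shell command python3 -m jog 'ROWS'. ROWS is JSON, a list of rows, each a list of 3 entries, a list of its own where there are three numbers: the shift along the world's x, y, z in mm, then the turn about the world's z in degrees, then the closure, from -1 (fully open) to 1 (shut), so that 0 is half open. In form: [[[x, y, z], roll, jaw], ...]. A call has 1 to 8 rows; each row shifts and turns the pose as measured when the row begins; what a row does not reach is not made up. A row lasts 1/12 s, in which the tool goes at most 41.7 mm and 7.16 degrees, less where a joint would pass 70% of its speed; a pose out of reach is approached as far as the arm can. A call is refused whole if a number of a shift passes 41.7 or a number of a turn 7.16, either way. A call with a gripper value outside its range is refused whole. The fingers move at their own pace and stop on an object; the grip force is fixed at half the most. Time passes only in rows, so rows that do not move let the fingers close. It gives the time, the measured TCP pose, the force and the opening at its end, in the units of the state.
- manip.state(): the state, without advancing time (a new reading comes with each control period).
- snapshot(name): name is "scene" or "side" or "wrist"; returns the picture (480x640x3 uint8, red, green, blue); there is no depth.
- camera_model(name): a dict with "fov_y" (degrees; the focal length in pixels is half the picture's height over the tangent of half this angle, whatever the lens; pixels are square), "cx", "cy" (the principal point, pixels), "pose" (4x4, takes a point from camera to world coordinates). Camera axes: x right, y down, z forward; pixel columns grow to the right and rows downward; lengths in m; the calibration is good to about 2 mm. A picture is of the moment at which its call begins: read the wrist's pose just before it. camera_model takes no time and is no camera call; for the wrist camera it gives the pose at the moment of the call.
- order.sign_off(): hands the job in, once; it reports no verdict.
The state is a dict: "time_s": time; "qpos": joint angles; "qd": joint speeds; "effort": joint torques, N m; "ee_pos": TCP position; "eef_rot": TCP orientation; "contact_force": force on the tool from outside, world axes, zero at the start; "ft_torque": the same for the moment, N m; "grip_width": finger opening in m.
Only numpy, scipy, OpenCV 4.12 (cv2) and the standard library are available. Lean on these libraries where they do the work, as an engineer would, in place of code of your own. Each camera call takes 0.05 s, during which the arm holds its last target.

## Working session

There is one attempt and no reset: what is moved stays moved. The work goes in short steps, Python scripts to look and compute and a shell command to move; the robot and the scene stay as the last step left them, time stands still between calls to the robot, and variables do not carry over. Pictures are saved under pics/ and viewed, and the job is handed in when it is done.

```bash
mkdir -p pics; ls
python3 - <<'E'
from bench import manip, snapshot, camera_model
import cv2
print(manip.state(), manip.pinch_z)
for n in ["scene","side","wrist"]:
    m=camera_model(n); print(n,m)
    cv2.imwrite(f"pics/{n}0.png",snapshot(n)[:,:,::-1])
E
```

```text
pics
{'time_s': 0.0, 'qpos': array([-77.92719243,  27.37427124,   1.27778341,  89.17820606,
        -0.65931412,  63.55919817,  -4.7604177 ]), 'qd': array([-0.00291297, -0.0163805 , -0.02752232,  0.01138263, -0.0871884 ,
       -0.07849596,  0.04468894]), 'effort': array([ 4.26642337e-04, -5.96437204e+01,  1.60788216e+00, -2.81207532e+01,
        1.22758158e-02,  9.04880231e-03,  9.07703651e-06]), 'ee_pos': array([0.2113722, 0.6404203, 0.2303436]), 'eef_rot': array([[-4.64623556e-04,  3.13372597e-01,  9.49630138e-01],
       [-1.76150629e-03,  9.49628511e-01, -3.13372922e-01],
       [-9.99998341e-01, -1.81837991e-03,  1.10788026e-04]]), 'contact_force': array([ 0.84865751,  0.32254021, -0.36323524]), 'ft_torque': array([ 0.04245957,  0.01915972, -0.06023461]), 'grip_width': 0.08549830290125016} 0.0187
scene {'fov_y': 49.97249230478818, 'cx': 315.6853452455589, 'cy': 245.8519486485664, 'pose': array([[-0.32504396,  0.74437191, -0.58331542,  1.33097512],
       [ 0.94568055,  0.25968428, -0.19558212,  0.19057187],
       [ 0.00589201, -0.61520284, -0.78834685,  1.12876985],
       [ 0.        ,  0.        ,  0.        ,  1.        ]])}
side {'fov_y': 53.77093583611779, 'cx': 318.0467231154421, 'cy': 242.34426703177567, 'pose': array([[ 0.77707807, -0.45201335,  0.43798813,  0.13540833],
       [-0.62911175, -0.53659589,  0.56239067, -0.60013006],
       [-0.01918546, -0.71256493, -0.70134381,  0.74566097],
       [ 0.        ,  0.        ,  0.        ,  1.        ]])}
wrist {'fov_y': 59.743988515612216, 'cx': 319.97428651392465, 'cy': 234.21256075210283, 'pose': array([[ 0.31463419,  0.89948584,  0.30320052,  0.13555386],
       [ 0.94921139, -0.29756138, -0.10224953,  0.66646284],
       [-0.00175124,  0.31997258, -0.94742518,  0.3723355 ],
       [ 0.        ,  0.        ,  0.        ,  1.        ]])}
```

View pics/scene0.png

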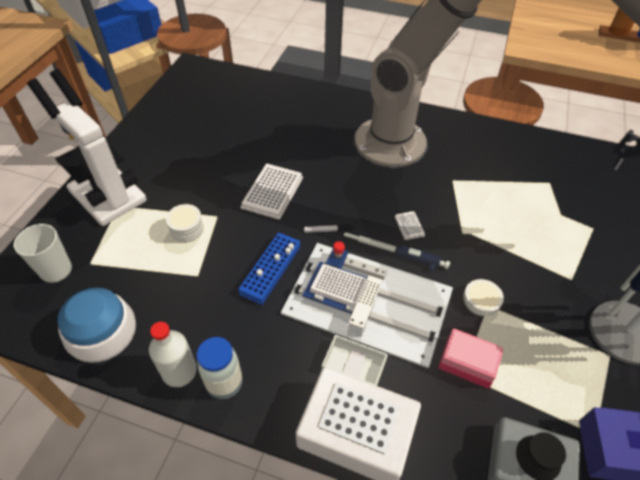

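View pics/side0.png

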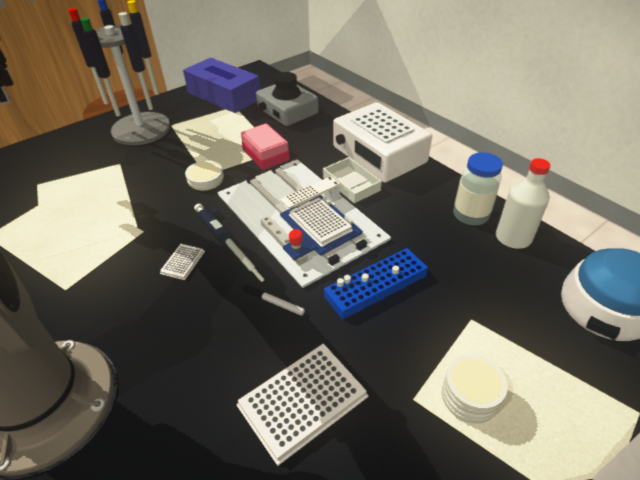

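View pics/wrist0.png

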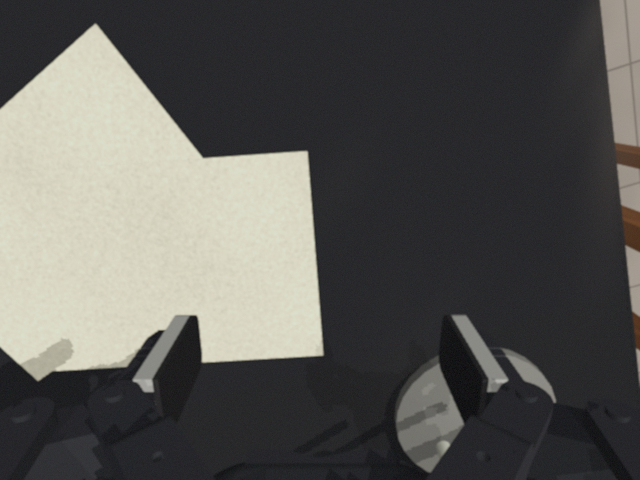

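The real plate is the one on the blue carriage: scene (340,285), side (320,222). There are two look-alikes off the stage: a large plate at scene (272,190) and a small one at scene (410,225). I'll confirm this with enlarged crops.

Run:
```python
import cv2
a=cv2.imread("pics/scene0.png")[225:375,270:470]; cv2.imwrite("pics/sc_crop.png",cv2.resize(a,None,fx=4,fy=4,interpolation=cv2.INTER_CUBIC))
a=cv2.imread("pics/side0.png")[150:300,200:400]; cv2.imwrite("pics/sd_crop.png",cv2.resize(a,None,fx=4,fy=4,interpolation=cv2.INTER_CUBIC))
```

```text
(no output)
```

View pics/sc_crop.png

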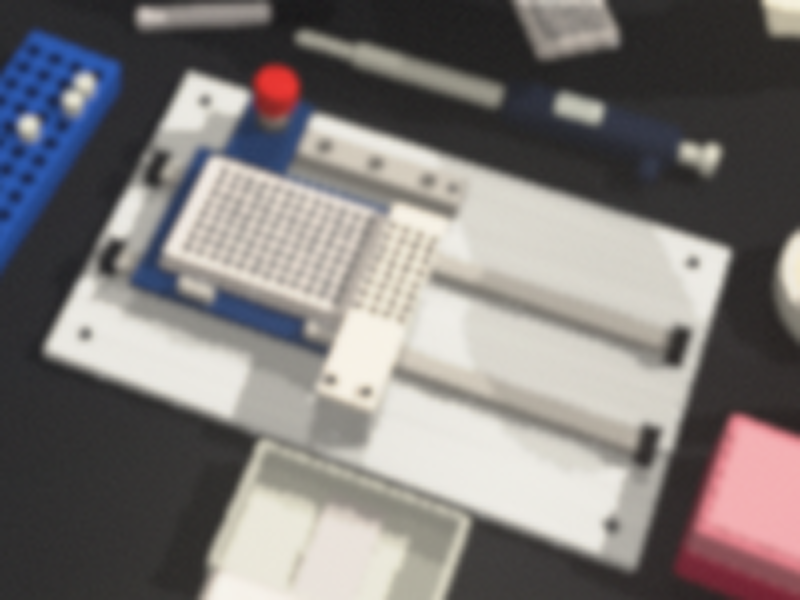

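View pics/sd_crop.png

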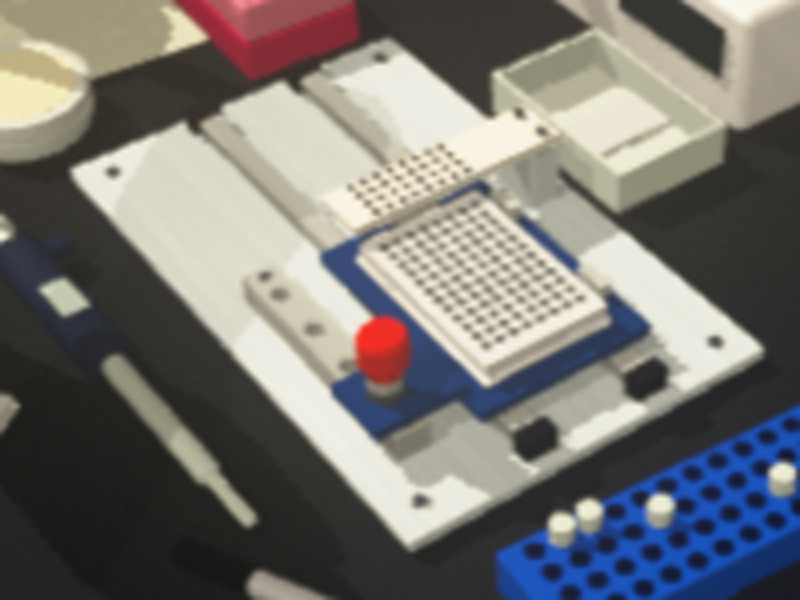

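```bash
cat > h.py <<'E'
import numpy as np
from bench import camera_model
def ray(m,u,v):
    f=240/np.tan(np.radians(m["fov_y"]/2)); P=m["pose"]
    d=P[:3,:3]@np.array([(u-m["cx"])/f,(v-m["cy"])/f,1.]); return P[:3,3],d/np.linalg.norm(d)
def onz(m,u,v,z):
    o,d=ray(m,u,v); return o+d*(z-o[2])/d[2]
def tri(rs):
    A=sum(np.eye(3)-np.outer(d,d) for o,d in rs); b=sum((np.eye(3)-np.outer(d,d))@o for o,d in rs)
    return np.linalg.solve(A,b)
def proj(m,p):
    f=240/np.tan(np.radians(m["fov_y"]/2)); P=m["pose"]
    q=P[:3,:3].T@(np.asarray(p)-P[:3,3]); return np.array([m["cx"]+f*q[0]/q[2],m["cy"]+f*q[1]/q[2]])
E
python3 - <<'E'
from h import *
s=camera_model("scene"); d=camera_model("side")
A={"front-rear":(190,72),"front-comb":(732,248),"far-comb":(637,565),"far-rear":(45,350)}
B={"front-comb":(75,172),"far-comb":(390,40),"far-rear":(763,348),"front-rear":(410,545)}
for k in A:
    a=(270+A[k][0]/4,225+A[k][1]/4); b=(200+B[k][0]/4,150+B[k][1]/4)
    print(k,onz(s,*a,.012),onz(d,*b,.012),tri([ray(s,*a),ray(d,*b)]))
# knob top centre ~
a=(270+278/4,225+90/4); b=(200+383/4,150+347/4)
print("knob",tri([ray(s,*a),ray(d,*b)]))
E
```

```text
front-rear [ 0.4935494  -0.08500415  0.012     ] [ 0.48993277 -0.08989915  0.012     ] [ 0.49136677 -0.08651145  0.00824113]
front-comb [0.51536108 0.29385677 0.012     ] [0.51469755 0.28337886 0.012     ] [0.51559939 0.29195826 0.00819029]
far-comb [0.7539507  0.27894331 0.012     ] [0.74987844 0.26903231 0.012     ] [0.75327907 0.27754336 0.00712599]
far-rear [ 0.7326285  -0.09906211  0.012     ] [ 0.72807501 -0.10295047  0.012     ] [ 0.73086379 -0.10023426  0.00836975]
knob [ 0.53262549 -0.01317202  0.0687018 ]
```

Stage edges measure about 380 x 240 mm and the knob height about 69 mm, so the fit is plausible. The stage is turned about -3.4°. Next I'll move the wrist camera over it.

```bash
python3 -m jog '[[[19,-34,0],2,-1],[[19,-34,0],2,-1],[[19,-34,0],2,-1],[[19,-34,0],2,-1],[[19,-34,0],2,-1],[[19,-34,0],2,-1],[[19,-34,0],2,-1],[[19,-34,0],1,-1]]'
python3 -m jog '[[[19,-34,0],0,-1],[[19,-34,0],0,-1],[[19,-34,0],0,-1],[[19,-34,0],0,-1],[[19,-34,0],0,-1],[[19,-34,0],0,-1],[[19,-34,0],0,-1],[[19,-34,0],0,-1]]'
```

```text
time_s: 0.82
ee_pos: [0.3571, 0.3639, 0.2267]
eef_rot: [[-0.006, 0.026, 1.0], [-0.002, 1.0, -0.026], [-1.0, -0.002, -0.006]]
contact_force: [0.7, -0.0, 0.5]
grip_width: 0.0852
time_s: 1.48
ee_pos: [0.5125, 0.076, 0.227]
eef_rot: [[-0.006, 0.024, 1.0], [-0.001, 1.0, -0.024], [-1.0, -0.001, -0.006]]
contact_force: [1.0, 0.3, -0.9]
grip_width: 0.0854
```

```bash
python3 -m jog '[[[20,-25,0],-1,1],[[20,-25,0],-1,1],[[5,-5,0],0,1],[[0,0,0],0,1],[[0,0,0],0,1],[[0,0,0],0,1]]'
cat > snap.py <<'E'
import sys,cv2,pickle
from bench import manip,snapshot,camera_model
for a in sys.argv[1:]:
    n,o=a.split(":"); m=camera_model(n); im=snapshot(n)
    pickle.dump(m,open(f"pics/{o}.pkl","wb")); cv2.imwrite(f"pics/{o}.png",im[:,:,::-1])
E
python3 snap.py wrist:w1
```

```text
time_s: 1.98
ee_pos: [0.5605, 0.0071, 0.2265]
eef_rot: [[-0.006, 0.075, 0.997], [-0.005, 0.997, -0.075], [-1.0, -0.005, -0.005]]
contact_force: [0.1, -0.3, -0.3]
grip_width: 0.0123
```

View pics/w1.png

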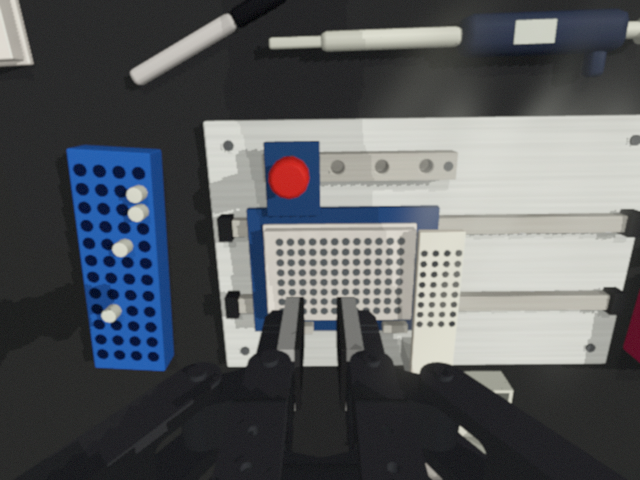

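The wrist view shows the knob at (289,177), the index holes at (337,167), (382,166) and (426,166), the plate corners at about (265,225) and (416,224), and the comb from column 416 to 465. I'll refine these with masks.

Run:
```python
import cv2
a=cv2.imread("pics/w1.png")[110:390,190:480]; cv2.imwrite("pics/w1c.png",cv2.resize(a,None,fx=2.1,fy=2.1,interpolation=cv2.INTER_CUBIC))
a=cv2.imread("pics/w1.png")[200:350,240:440]; cv2.imwrite("pics/w1d.png",cv2.resize(a,None,fx=4,fy=4,interpolation=cv2.INTER_CUBIC))
```

```text
(no output)
```

View pics/w1d.png

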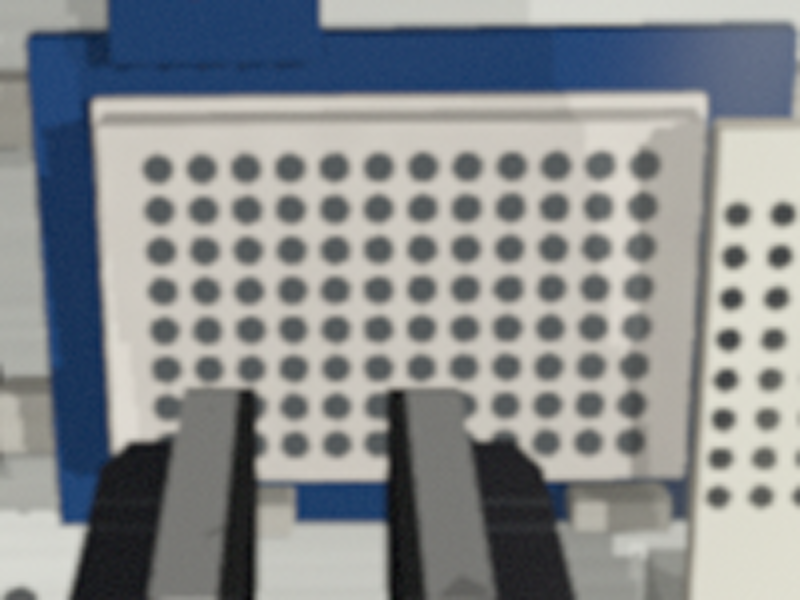

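Run:
```python
import cv2,pickle
from h import *
im=cv2.imread("pics/w1.png"); m=pickle.load(open("pics/w1.pkl","rb"))
hsv=cv2.cvtColor(im,cv2.COLOR_BGR2HSV)
k=((hsv[...,1]>150)&((hsv[...,0]<10)|(hsv[...,0]>170))&(hsv[...,2]>90)).astype('u1'); k[:,500:]=0
c=max(cv2.findContours(k,0,1)[0],key=cv2.contourArea); (u,v),r=cv2.minEnclosingCircle(c); print("knob px",u,v,r)
p=onz(m,u,v,.082);q=onz(m,u+r,v,.082); print("knob",p,"diam",2*np.linalg.norm(q-p))
g=cv2.cvtColor(im,cv2.COLOR_BGR2GRAY)
for (u,v) in [(337,167),(382,166),(426,166)]:
    w=g[v-9:v+10,u-9:u+10]; mk=(w<w.min()+ (np.median(w)-w.min())*0.5); ys,xs=np.nonzero(mk)
    uu,vv=u-9+xs.mean(),v-9+ys.mean(); print("hole",uu,vv,mk.sum(),onz(m,uu,vv,.03))
# stage front edge
pts=[]
for u in list(range(215,600,5)):
    col=g[105:145,u].astype(float); i=np.argmax(np.diff(col)); pts.append(onz(m,u,105+i+.5,.012)[:2])
pts=np.array(pts); vx,vy,x0,y0=cv2.fitLine(pts.astype('f4'),cv2.DIST_HUBER,0,.001,.001).ravel(); print("front edge dir ang",np.degrees(np.arctan2(-vx*np.sign(vy),abs(vy))),x0,y0)
for n,(u,v) in dict(fr_rear=(205.5,122)).items(): print(n,onz(m,u,v,.012))
```

```text
knob px 288.56744384765625 176.99853515625 21.059982299804688
knob [ 0.53298908 -0.01342374  0.082     ] diam 0.02915667307417044
hole 337.8196721311475 167.14754098360655 122 [0.53730813 0.02225851 0.03      ]
hole 382.0521739130435 166.08695652173913 115 [0.5391467 0.0580229 0.03     ]
hole 426.2032520325203 165.41463414634146 123 [0.54128976 0.09362196 0.03      ]
front edge dir ang -3.5977788 0.5040429 0.089511536
fr_rear [ 0.49473422 -0.08410443  0.012     ]
```

Run:
```python
import pickle
from h import *
m=pickle.load(open("pics/w1.pkl","rb"))
t=np.radians(-3.4); R=np.array([[np.cos(t),-np.sin(t)],[np.sin(t),np.cos(t)]])
K=np.array([.534,-.0135]); N=K+R@[.095,.045]; print("nest",N)
for n,(u,v) in {"front-rear":(92,98),"front-comb":(708,93),"far-rear-ish":(112,470),"far-comb":(690,478)}.items():
    for z in (.037,.048): print(n,z,(R.T@(onz(m,240+u/4,200+v/4,z)[:2]-N))*1000)
for n,(u,v,z) in {"carr front-rear":(30,35,.034),"carr front-comb":(795,25,.034),"carr far-rear":(62,522,.034),"comb rear-front":(712,122,.061),"stop1 face":(240,492,.044),"stop2 face":(620,492,.044)}.items():
    print(n,(R.T@(onz(m,240+u/4,200+v/4,z)[:2]-N))*1000)
```

```text
nest [0.63150157 0.02578669]
front-rear 0.037 [-48.27925423 -71.66512384]
front-rear 0.048 [-51.61834211 -69.97495686]
front-comb 0.037 [-47.4229618   56.04961997]
front-comb 0.048 [-50.79043459  53.50621884]
far-rear-ish 0.037 [ 38.89159208 -72.39940275]
far-rear-ish 0.048 [ 32.66291054 -70.68489544]
far-comb 0.037 [42.68131838 57.06696345]
far-comb 0.048 [36.32701262 54.48983879]
carr front-rear [-61.19274281 -84.15852364]
carr front-comb [-60.88578301  73.82971921]
carr far-rear [ 53.84257419 -85.06582104]
comb rear-front [-48.90134152  51.59962313]
stop1 face [ 40.77764006 -43.39092858]
stop2 face [41.91139991 40.23289772]
```

Carriage edges come out within about 1 mm of the given sizes, so the nest frame (0.6315, 0.0258, -3.4°) is good. The plate is about 6 mm short in x, about 8 mm short in y, and nearly square. Now I'll go down in front of it and push along +x with shut fingers.

```bash
python3 -m jog '[[[-2,16,0],1,1],[[-1,16,-10],0,1],[[0,0,-30],0,1],[[0,0,-35],0,1],[[0,0,-35],0,1],[[0,0,-30],0,1],[[0,0,-20],0,1],[[0,0,-10],0,1]]'
```

```text
time_s: 2.7
ee_pos: [0.5543, 0.0629, 0.0555]
eef_rot: [[0.004, 0.028, 1.0], [0.008, 1.0, -0.028], [-1.0, 0.008, 0.003]]
contact_force: [0.0, -0.2, -0.4]
grip_width: 0.0005
```

```bash
python3 -m jog '[[[2,-12,-3],-1,1],[[0,-6,-4],0,1],[[0,0,-4],0,1],[[0,0,0],0,1]]'
```

```text
time_s: 3.03
ee_pos: [0.555, 0.048, 0.0438]
eef_rot: [[0.002, 0.04, 0.999], [0.01, 0.999, -0.04], [-1.0, 0.01, 0.001]]
contact_force: [0.2, 0.4, 0.6]
grip_width: -0.0
```

```bash
python3 -m jog '[[[0,-7,-4],-1,1],[[4,-2,0],0,1],[[4,0,0],0,1],[[3,0,0],0,1],[[0,0,0],0,1]]'; python3 snap.py wrist:w2
```

```text
time_s: 3.45
ee_pos: [0.5703, 0.0374, 0.0432]
eef_rot: [[0.009, 0.062, 0.998], [0.011, 0.998, -0.062], [-1.0, 0.011, 0.008]]
contact_force: [-0.0, -0.1, 0.5]
grip_width: -0.0003
```

View pics/w2.png

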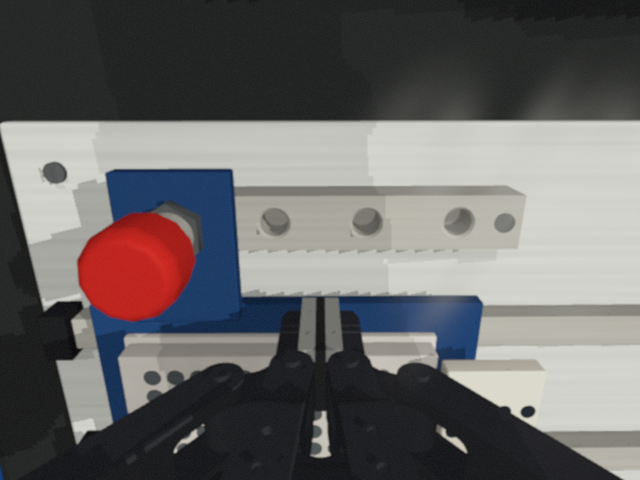

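The fingers at (320,320) stand just in front of the plate's front edge (row about 335), clear of the knob. I'll drop slightly and push.

```bash
python3 -m jog '[[[0,0,-4],0.5,1],[[2,0,-2],0,1],[[2,0,0],0,1],[[0,0,0],0,1]]'; python3 -m jog '[[[3,0,-1],0.5,1],[[3,0,0],0,1],[[0,0,0],0,1]]'
```

```text
time_s: 3.83
ee_pos: [0.5737, 0.038, 0.0365]
eef_rot: [[0.007, 0.051, 0.999], [0.011, 0.999, -0.051], [-1.0, 0.012, 0.007]]
contact_force: [-0.7, 0.3, 0.6]
grip_width: -0.0006
time_s: 4.08
ee_pos: [0.576, 0.038, 0.0343]
eef_rot: [[-0.001, 0.041, 0.999], [0.011, 0.999, -0.041], [-1.0, 0.011, -0.002]]
contact_force: [0.2, 0.5, 0.4]
grip_width: 0.0005
```

```bash
python3 -m jog '[[[1,0,3],-0.5,1],[[2,0,1],0,1],[[0,0,0],0,1]]'; python3 -m jog '[[[2,0,0],0,1],[[2,0,0],0,1],[[0,0,0],0,1]]'
```

```text
time_s: 4.33
ee_pos: [0.5774, 0.0371, 0.0376]
eef_rot: [[-0.006, 0.051, 0.999], [0.01, 0.999, -0.051], [-1.0, 0.01, -0.006]]
contact_force: [-0.2, 0.2, -0.1]
grip_width: 0.0
time_s: 4.58
ee_pos: [0.5774, 0.0371, 0.0373]
eef_rot: [[-0.014, 0.051, 0.999], [0.01, 0.999, -0.051], [-1.0, 0.009, -0.015]]
contact_force: [0.4, -0.8, -0.3]
grip_width: 0.0001
```

```bash
python3 snap.py wrist:w3 side:s3
python3 - <<'E'
import cv2,numpy as np
b=cv2.imread("pics/side0.png")[150:300,200:400];a=cv2.imread("pics/s3.png")[150:300,200:400]; 
cv2.imwrite("pics/s3c.png",cv2.resize(np.vstack([a]),None,fx=4,fy=4,interpolation=cv2.INTER_CUBIC))
E
```

```text
(no output)
```

View pics/w3.png

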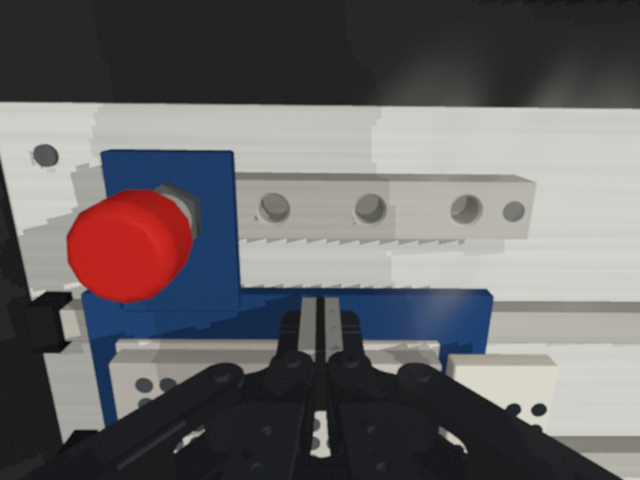

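View pics/s3c.png

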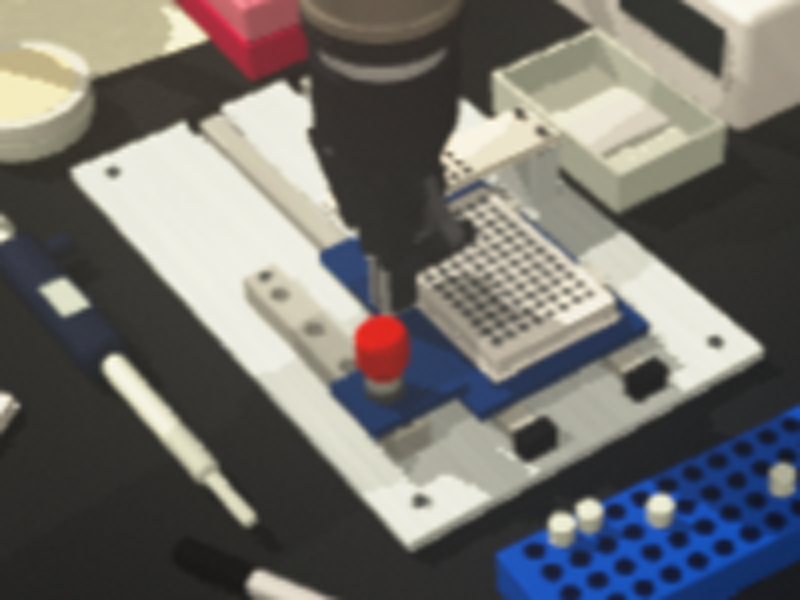

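The plate has moved about 2–3 mm in +x. I'll measure where it is relative to the nest.

```bash
cat > nest.py <<'E'
from h import *
t=np.radians(-3.4); R=np.array([[np.cos(t),-np.sin(t)],[np.sin(t),np.cos(t)]])
K=np.array([.534,-.0135]); N=K+R@[.095,.045]
def nst(m,u,v,z): return np.round((R.T@(onz(m,u,v,z)[:2]-N))*1000,1)
def tonest(p): return np.round((R.T@(np.asarray(p)[:2]-N))*1000,1)
def toworld(p): return N+R@(np.asarray(p)/1000)
E
python3 - <<'E'
import cv2,pickle
from nest import *
from bench import manip
m=pickle.load(open("pics/w3.pkl","rb")); print(m["pose"][:3,3])
a=cv2.imread("pics/w3.png")[270:420,60:520]; cv2.imwrite("pics/w3c.png",cv2.resize(a,(800,261),interpolation=cv2.INTER_CUBIC))
print("pl",nst(m,117,341,.037),nst(m,439,343,.037)," carr",nst(m,85,290,.034),nst(m,491,290,.034))
print("tcp",tonest(manip.state()["ee_pos"]))
for u,v in [(273,209),(370,209),(466,209)]: print(nst(m,u,v,.03))
E
```

```text
[0.49950387 0.0398281  0.18040042]
pl [-42.4 -71.2] [-41.7  55.1]  carr [-62.8 -81.8] [-63.3  74. ]
tcp [-54.6   8.1]
[-94.1  -9.6]
[-94.3  26.4]
[-94.4  62.1]
```

View pics/w3c.png

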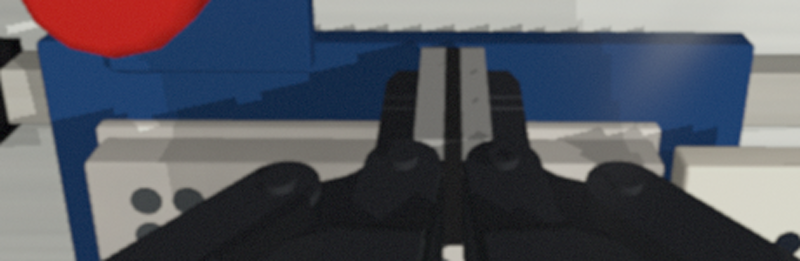

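The plate's front edge reads -42.4 mm, where -42.75 mm is seated. One firmer push will show whether it's on the stops.

```bash
python3 -m jog '[[[5,0,0],0,1],[[5,0,0],0,1]]'; python3 -m jog '[[[5,0,0],0,1]]'
```

```text
time_s: 4.85
ee_pos: [0.5775, 0.0372, 0.036]
eef_rot: [[-0.035, 0.05, 0.998], [0.01, 0.999, -0.05], [-0.999, 0.009, -0.035]]
contact_force: [-16.1, 0.3, 13.0]
grip_width: 0.0002
time_s: 4.93
ee_pos: [0.5774, 0.0372, 0.0354]
eef_rot: [[-0.046, 0.05, 0.998], [0.011, 0.999, -0.05], [-0.999, 0.008, -0.046]]
contact_force: [-15.7, -0.7, 12.7]
grip_width: 0.0002
```

It's blocked at 16 N, so the plate is on the far stops. Now I'll back off, lift, and go round to the rear side.

```bash
python3 -c "
from nest import *
for p in ([0,-105],[0,-79],[-95,-45]): print(p,toworld(p))"
python3 -m jog '[[[-6,0,0],0,1],[[-3,0,8],0,1],[[0,0,25],0,1],[[0,0,25],0,1],[[0,0,10],0,1],[[0,0,0],0,1]]'
```

```text
[0, -105] [ 0.6252744 -0.0790285]
[0, -79] [ 0.62681637 -0.05307426]
[-95, -45] [ 0.534  -0.0135]
time_s: 5.43
ee_pos: [0.5717, 0.0382, 0.1078]
eef_rot: [[-0.037, 0.049, 0.998], [0.012, 0.999, -0.049], [-0.999, 0.01, -0.037]]
contact_force: [-0.1, -0.4, 0.1]
grip_width: 0.0002
```

```bash
python3 -m jog '[[[13,-25,0],0,1],[[13,-25,0],0,1],[[12,-22,0],0,1],[[8,-14,0],0,1],[[0,0,0],0,1],[[0,0,0],0,1]]'
```

```text
time_s: 5.93
ee_pos: [0.6228, -0.0483, 0.1073]
eef_rot: [[-0.027, 0.044, 0.999], [0.013, 0.999, -0.043], [-1.0, 0.012, -0.027]]
contact_force: [0.3, -0.3, -0.4]
grip_width: -0.0002
```

```bash
python3 -m jog '[[[3,-14,0],-0.5,1],[[1,-9,0],0,1],[[0,0,0],0,1]]'; python3 snap.py wrist:w4 scene:sc4;  python3 - <<'E'
import cv2
a=cv2.imread("pics/sc4.png")[215:345,260:420]; cv2.imwrite("pics/sc4c.png",cv2.resize(a,None,fx=4,fy=4,interpolation=cv2.INTER_CUBIC))
E
```

```text
time_s: 6.18
ee_pos: [0.6263, -0.0705, 0.1059]
eef_rot: [[-0.028, 0.05, 0.998], [0.014, 0.999, -0.05], [-1.0, 0.013, -0.029]]
contact_force: [0.3, -0.2, -0.4]
grip_width: -0.0001
```

View pics/w4.png

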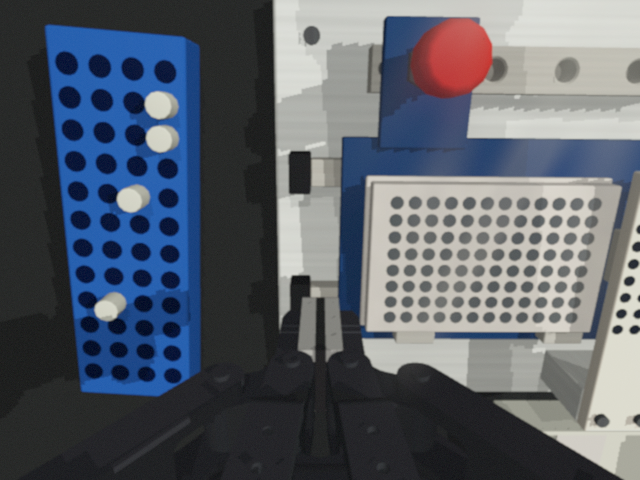

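View pics/sc4c.png

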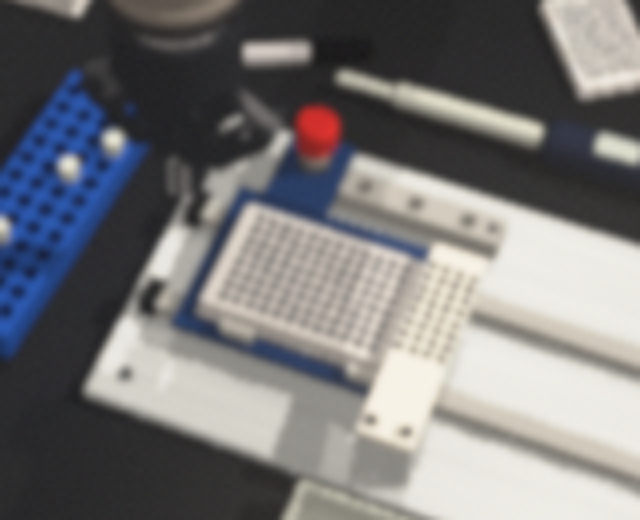

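The plate is flush on both far stops (their blocks show at (413,337) and (560,337)). The fingers are behind its rear edge and clear of the tube rack. Down and push +y.

```bash
python3 -m jog '[[[0,-2,-20],-0.5,1],[[0,0,-20],0,1],[[0,0,-14],0,1],[[0,0,-6],0,1],[[0,0,0],0,1]]'
```

```text
time_s: 6.7
ee_pos: [0.6272, -0.0661, 0.0455]
eef_rot: [[-0.024, 0.053, 0.998], [0.018, 0.998, -0.053], [-1.0, 0.017, -0.025]]
contact_force: [-0.2, -0.5, -0.2]
grip_width: 0.0001
```

```bash
python3 -m jog '[[[0,0,-5],0,1],[[0,0,-2],0,1],[[0,2,0],0,1],[[0,0,0],0,1]]';python3 -m jog '[[[0,3,0],0,1],[[0,3,0],0,1],[[0,0,0],0,1]]'; python3 -m jog '[[[0,3,0],0,1],[[0,3,0],0,1],[[0,0,0],0,1]]'
```

```text
time_s: 7.03
ee_pos: [0.6282, -0.0625, 0.0397]
eef_rot: [[-0.022, 0.051, 0.998], [0.019, 0.999, -0.051], [-1.0, 0.018, -0.023]]
contact_force: [-0.3, 1.4, 0.2]
grip_width: -0.0001
time_s: 7.28
ee_pos: [0.6291, -0.0562, 0.0412]
eef_rot: [[-0.02, 0.052, 0.998], [0.019, 0.999, -0.051], [-1.0, 0.018, -0.021]]
contact_force: [-0.4, -0.5, -0.5]
grip_width: -0.0
time_s: 7.53
ee_pos: [0.6296, -0.0498, 0.0419]
eef_rot: [[-0.019, 0.052, 0.998], [0.019, 0.999, -0.051], [-1.0, 0.018, -0.02]]
contact_force: [0.0, -0.1, -0.1]
grip_width: -0.0001
```

```bash
python3 -m jog '[[[0,3,-1.5],0,1],[[0,2,0],0,1],[[0,0,0],0,1]]';python3 -m jog '[[[0,2,-1],0,1],[[0,2,0],0,1],[[0,0,0],0,1]]'; python3 snap.py wrist:w5 scene:sc5;  python3 - <<'E'
import cv2
a=cv2.imread("pics/sc5.png")[215:345,260:420]; cv2.imwrite("pics/sc5c.png",cv2.resize(a,None,fx=4,fy=4,interpolation=cv2.INTER_CUBIC))
E
```

```text
time_s: 7.78
ee_pos: [0.63, -0.0492, 0.042]
eef_rot: [[-0.017, 0.055, 0.998], [0.014, 0.998, -0.054], [-1.0, 0.013, -0.018]]
contact_force: [-0.1, 0.1, 0.3]
grip_width: 0.0003
time_s: 8.03
ee_pos: [0.6308, -0.0472, 0.042]
eef_rot: [[-0.015, 0.056, 0.998], [0.012, 0.998, -0.056], [-1.0, 0.011, -0.016]]
contact_force: [-0.2, 0.1, 1.2]
grip_width: 0.0003
```

View pics/w5.png

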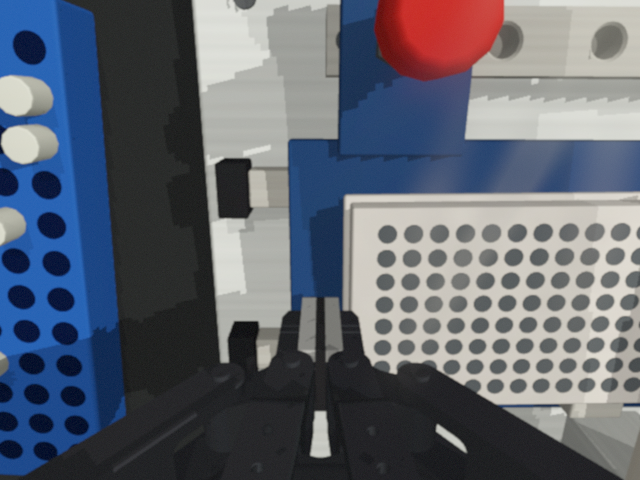

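View pics/sc5c.png

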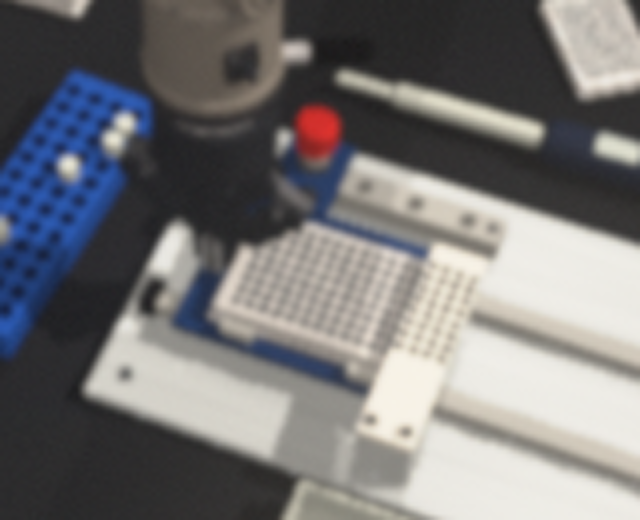

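```bash
python3 - <<'E'
import pickle
from nest import *
m=pickle.load(open("pics/w5.pkl","rb"))
print("plate rear corner",nst(m,345,196,.037)," front edge right",nst(m,630,193,.037)," carr rear",nst(m,290,200,.034),nst(m,290,141,.034),"tcp",tonest([.6308,-.0472]))
E
python3 -m jog '[[[0,2,-2],0,1],[[0,2,-1],0,1],[[0,0,0],0,1]]';python3 -m jog '[[[0,3,-1],0,1],[[0,3,0],0,1]]'
```

```text
plate rear corner [-41.3 -63.9]  front edge right [-42.3  39.9]  carr rear [-39.1 -84. ] [-60.5 -83.5] tcp [  3.6 -72.9]
time_s: 8.38
ee_pos: [0.6308, -0.0474, 0.0422]
eef_rot: [[-0.015, 0.059, 0.998], [0.008, 0.998, -0.059], [-1.0, 0.007, -0.015]]
contact_force: [-1.2, -0.7, 0.4]
grip_width: -0.0
time_s: 8.55
ee_pos: [0.6313, -0.0442, 0.042]
eef_rot: [[-0.013, 0.061, 0.998], [0.005, 0.998, -0.061], [-1.0, 0.005, -0.013]]
contact_force: [-0.8, -10.6, 0.6]
grip_width: -0.0003
```

```bash
python3 -m jog '[[[0,2,0],0,1],[[0,0,0],0,1],[[0,0,0],0,1]]'; python3 snap.py wrist:w6;  python3 - <<'E'
import cv2
a=cv2.imread("pics/w6.png")[100:420,240:640]; cv2.imwrite("pics/w6c.png",cv2.resize(a,None,fx=1.9,fy=1.8,interpolation=cv2.INTER_CUBIC))
E
```

```text
time_s: 8.8
ee_pos: [0.6313, -0.0448, 0.042]
eef_rot: [[-0.013, 0.062, 0.998], [0.002, 0.998, -0.062], [-1.0, 0.001, -0.013]]
contact_force: [-1.4, -1.5, 4.7]
grip_width: 0.0002
```

View pics/w6.png

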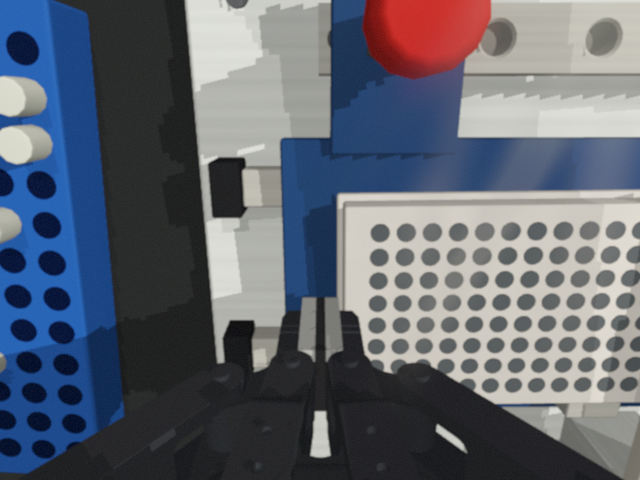

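```bash
python3 - <<'E'
import pickle
from nest import *
m=pickle.load(open("pics/w6.pkl","rb"))
print("plate rear",nst(m,338,200,.037),nst(m,338,196,.036)," carr rear",nst(m,282,200,.034),nst(m,282,141,.034),"hole2",nst(m,498,37,.03),"front",nst(m,338,193,.037),nst(m,630,190,.037))
E
python3 -m jog '[[[0,6,0],0,1],[[0,6,0],0,1],[[0,6,0],0,1]]'
```

```text
plate rear [-39.4 -63.8] [-40.7 -63.7]  carr rear [-38.8 -84.3] [-60.2 -83.6] hole2 [-94.   -9.8] front [-42.  -63.8] [-42.6  41.4]
time_s: 9.1
ee_pos: [0.6305, -0.0439, 0.0422]
eef_rot: [[-0.012, 0.072, 0.997], [-0.017, 0.997, -0.072], [-1.0, -0.018, -0.011]]
contact_force: [-0.4, -14.7, 2.6]
grip_width: -0.0
```

It's blocked at about 15 N. The plate's rear edge reads -63.8 mm and its front edge -42.3 mm (seated is -63.9 and -42.75), and both edges are square. Step 1 has held longer than 0.2 s. I'll retreat, rise, open and move above the knob.

```bash
python3 -m jog '[[[0,-7,0],0,1],[[0,-4,10],0,1],[[0,0,30],0,1],[[0,0,30],0,1],[[-15,8,20],0.5,-1],[[-25,9,0],0,-1],[[-25,9,0],0,-1],[[-10,4,0],0,-1]]'; python3 -m jog '[[[-10,4,0],0,-1],[[0,0,0],0,-1]]'; python3 snap.py wrist:w7
```

```text
time_s: 9.77
ee_pos: [0.5541, -0.0179, 0.1354]
eef_rot: [[-0.013, 0.059, 0.998], [-0.012, 0.998, -0.06], [-1.0, -0.013, -0.012]]
contact_force: [-0.6, 0.9, 0.2]
grip_width: 0.0481
time_s: 9.93
ee_pos: [0.5416, -0.0103, 0.1359]
eef_rot: [[-0.014, 0.055, 0.998], [-0.009, 0.998, -0.055], [-1.0, -0.01, -0.013]]
contact_force: [0.6, 0.0, -0.1]
grip_width: 0.0723
```

View pics/w7.png

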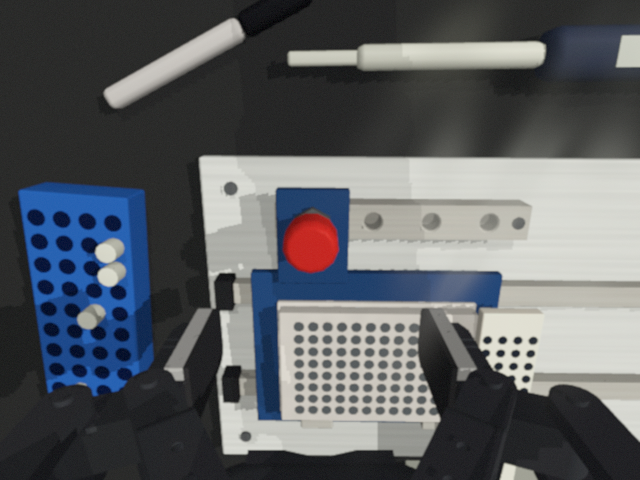

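Run:
```python
import cv2,pickle
from nest import *
im=cv2.imread("pics/w7.png"); m=pickle.load(open("pics/w7.pkl","rb"))
hsv=cv2.cvtColor(im,cv2.COLOR_BGR2HSV)
k=((hsv[...,1]>150)&((hsv[...,0]<10)|(hsv[...,0]>170))&(hsv[...,2]>90)).astype('u1')
c=max(cv2.findContours(k,0,1)[0],key=cv2.contourArea); (u,v),r=cv2.minEnclosingCircle(c)
p=onz(m,u,v,.080); print("knob",u,v,r,p, 2*r*np.linalg.norm(onz(m,u+1,v,.08)-p), tonest(p))
print("holes",nst(m,373,221,.03),nst(m,431,221,.03),nst(m,489,221,.03),onz(m,373,221,.03))
print("carr",nst(m,254,271,.034),"plate",nst(m,279,303,.037),nst(m,476,303,.037))
```

```text
knob 311.0 242.65516662597656 29.49787139892578 [ 0.53178344 -0.0148255   0.08      ] 0.02971415686492686 [-97.1 -46.5]
holes [-94.3  -9.6] [-94.5  26.1] [-94.7  61.8] [0.53681158 0.02175541 0.03      ]
carr [-62.  -84.2] plate [-41.1 -68.6] [-42.1  57.6]
```

The plate corner read here (-68.6) disagrees with the last view (-63.8), so I'll zoom in to check.

```bash
python3 snap.py wrist:w8 scene:sc8 side:sd8
python3 - <<'E'
import cv2
a=cv2.imread("pics/w8.png")[230:440,240:560]; cv2.imwrite("pics/w8c.png",cv2.resize(a,None,fx=2.5,fy=2.5,interpolation=cv2.INTER_CUBIC))
a=cv2.imread("pics/sc8.png")[215:345,260:420]; cv2.imwrite("pics/sc8c.png",cv2.resize(a,None,fx=4,fy=4,interpolation=cv2.INTER_CUBIC))
E
```

```text
(no output)
```

View pics/w8c.png

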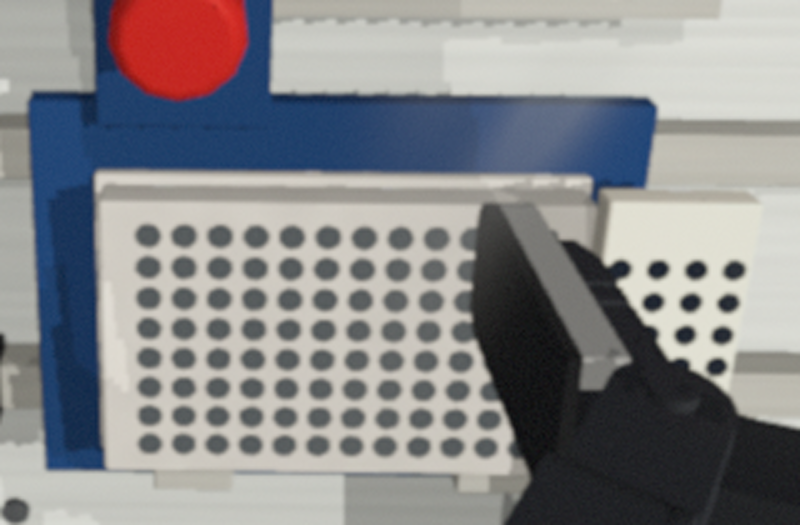

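View pics/sc8c.png

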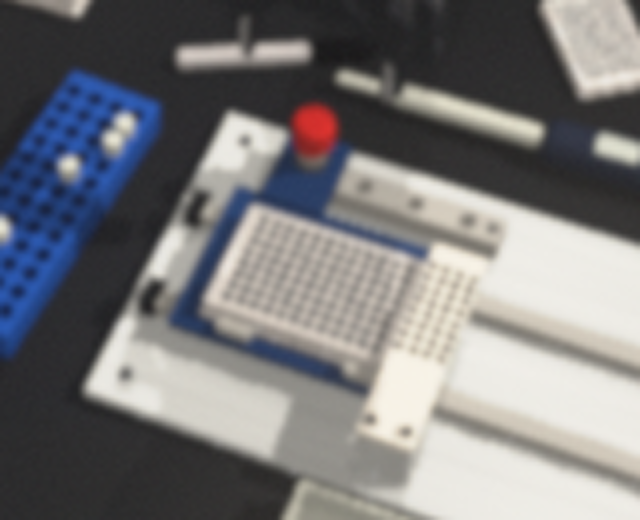

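Both views agree that the plate came back about 4–5 mm. On the second push the fingertip was resting on the plate's flange (z = 42 mm, Fz > 0) and dragged it back as I withdrew. I'll repeat the y push with the tip lower, at about 37 mm, before contact, and withdraw without pressing down.

```bash
python3 -m jog '[[[22,-12,0],0,1],[[24,-18,0],0,1],[[24,-18,0],0,1],[[12,-12,0],0,1],[[0,-4,0],0,1],[[0,0,0],0,1],[[0,0,0],0,1]]'
```

```text
time_s: 10.72
ee_pos: [0.633, -0.0812, 0.1334]
eef_rot: [[-0.013, 0.058, 0.998], [-0.012, 0.998, -0.058], [-1.0, -0.013, -0.012]]
contact_force: [-0.9, 0.7, -0.4]
grip_width: 0.0003
```

```bash
python3 -m jog '[[[-3,0,-25],0,1],[[-2,0,-25],0,1],[[0,0,-20],0,1],[[0,0,-12],0,1],[[0,0,-4],0,1],[[0,0,0],0,1]]'
```

```text
time_s: 11.22
ee_pos: [0.6259, -0.0764, 0.0454]
eef_rot: [[-0.012, 0.054, 0.998], [-0.01, 0.998, -0.055], [-1.0, -0.01, -0.012]]
contact_force: [-0.1, 0.5, 0.2]
grip_width: -0.0003
```

```bash
python3 -m jog '[[[0,0,-6],0,1],[[0,0,-3],0,1],[[0,0,0],0,1]]';python3 -m jog '[[[0,5,-1],0,1],[[0,5,0],0,1],[[0,3,0],0,1],[[0,0,0],0,1]]'
```

```text
time_s: 11.47
ee_pos: [0.627, -0.0755, 0.0378]
eef_rot: [[-0.01, 0.053, 0.999], [-0.009, 0.999, -0.054], [-1.0, -0.01, -0.009]]
contact_force: [-0.5, 0.4, 0.8]
grip_width: 0.0001
time_s: 11.8
ee_pos: [0.6287, -0.0611, 0.0388]
eef_rot: [[-0.006, 0.054, 0.999], [-0.009, 0.999, -0.054], [-1.0, -0.009, -0.005]]
contact_force: [0.4, 0.6, -0.2]
grip_width: -0.0002
```

```bash
python3 -m jog '[[[0,1,-2],0,1],[[0,3,-1],0,1],[[0,0,0],0,1]]'; python3 -m jog '[[[0,3,-1],0,1],[[0,2,-0.5],0,1],[[0,0,0],0,1]]'
```

```text
time_s: 12.05
ee_pos: [0.6293, -0.0564, 0.0364]
eef_rot: [[-0.004, 0.053, 0.999], [-0.009, 0.999, -0.053], [-1.0, -0.009, -0.004]]
contact_force: [-0.5, 1.1, -0.2]
grip_width: -0.0002
time_s: 12.3
ee_pos: [0.6295, -0.0524, 0.0349]
eef_rot: [[-0.004, 0.054, 0.999], [-0.01, 0.998, -0.054], [-1.0, -0.011, -0.003]]
contact_force: [0.3, 0.2, 0.5]
grip_width: -0.0002
```

```bash
python3 -m jog '[[[0,3,1.5],0,1],[[0,2,0],0,1],[[0,0,0],0,1]]'; python3 -m jog '[[[0,3,0],0,1],[[0,2,0],0,1],[[0,0,0],0,1]]'; python3 snap.py wrist:w9
```

```text
time_s: 12.55
ee_pos: [0.6286, -0.052, 0.0363]
eef_rot: [[-0.005, 0.058, 0.998], [-0.016, 0.998, -0.058], [-1.0, -0.016, -0.004]]
contact_force: [-0.5, 0.2, -0.4]
grip_width: -0.0001
time_s: 12.8
ee_pos: [0.6284, -0.0519, 0.0367]
eef_rot: [[-0.004, 0.062, 0.998], [-0.021, 0.998, -0.062], [-1.0, -0.021, -0.003]]
contact_force: [-0.4, -0.5, 0.2]
grip_width: -0.0003
```

View pics/w9.png

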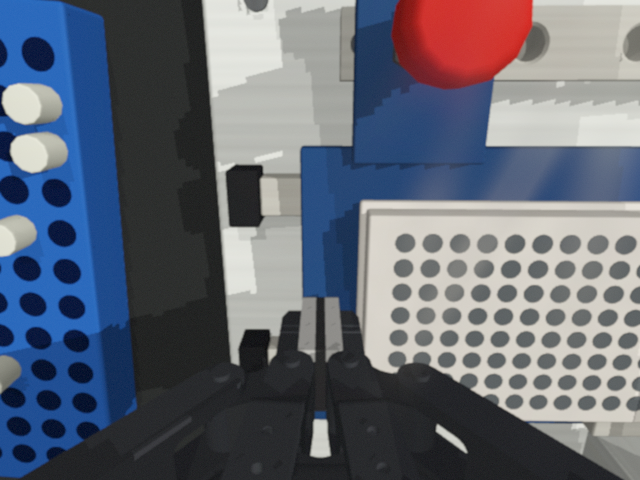

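```bash
python3 -m jog '[[[0,6,0],0,1],[[0,6,0],0,1],[[0,6,0],0,1]]'
python3 - <<'E'
import pickle
from nest import *
m=pickle.load(open("pics/w9.pkl","rb"))
print("plate",nst(m,360,203,.037),nst(m,625,202,.037)," carr rear",nst(m,302,200,.034),nst(m,302,148,.034),"tcp",tonest([.6284,-.0519]))
E
```

```text
time_s: 13.1
ee_pos: [0.6281, -0.0508, 0.0379]
eef_rot: [[-0.002, 0.073, 0.997], [-0.039, 0.997, -0.073], [-0.999, -0.039, 0.001]]
contact_force: [-1.1, -13.0, 0.4]
grip_width: 0.0
plate [-42.2 -63.6] [-42.8  27.2]  carr rear [-42.5 -84. ] [-60.8 -83.7] tcp [  1.5 -77.7]
```

Seated and blocked at 13 N with the tip below the flange top. This time I'll withdraw straight back, then up, and check.

```bash
python3 -m jog '[[[0,-6,0],0,1],[[0,-6,0],0,1],[[0,-4,0],0,1],[[0,0,15],0,1],[[0,0,30],0,1],[[0,0,30],0,1],[[0,0,15],0,1],[[0,0,0],0.5,1]]'; python3 -m jog '[[[-15,8,5],0.5,-1],[[-25,12,0],0,-1],[[-25,12,0],0,-1],[[-18,10,0],0,-1],[[-5,6,0],0,-1],[[0,0,0],0,-1]]';  python3 snap.py wrist:w10
python3 - <<'E'
import cv2
a=cv2.imread("pics/w10.png")[180:480,200:560]; cv2.imwrite("pics/w10c.png",cv2.resize(a,None,fx=2,fy=2,interpolation=cv2.INTER_CUBIC))
E
```

```text
time_s: 13.77
ee_pos: [0.6259, -0.0621, 0.1289]
eef_rot: [[-0.008, 0.059, 0.998], [-0.032, 0.998, -0.06], [-0.999, -0.033, -0.006]]
contact_force: [0.4, 0.4, -0.3]
grip_width: 0.0003
time_s: 14.27
ee_pos: [0.5347, -0.0079, 0.1317]
eef_rot: [[-0.007, 0.042, 0.999], [-0.028, 0.999, -0.042], [-1.0, -0.028, -0.006]]
contact_force: [-0.7, 0.3, -0.7]
grip_width: 0.0721
```

View pics/w10c.png

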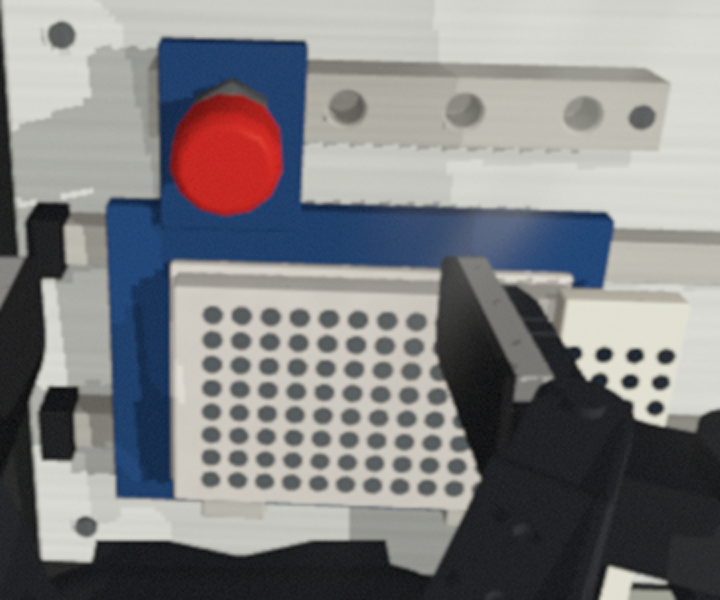

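Run:
```python
import cv2,pickle
from nest import *
m=pickle.load(open("pics/w10.pkl","rb"))
im=cv2.imread("pics/w10.png");hsv=cv2.cvtColor(im,cv2.COLOR_BGR2HSV)
P=lambda u,v:(200+u/2,180+v/2)
print("plate",nst(m,*P(171,262),.037),nst(m,*P(573,274),.037)," carr rear",nst(m,*P(108,200),.034),nst(m,*P(611,213),.034))
print("far",nst(m,*P(175,497),.037))
k=((hsv[...,1]>150)&((hsv[...,0]<10)|(hsv[...,0]>170))&(hsv[...,2]>90)).astype('u1')
c=max(cv2.findContours(k,0,1)[0],key=cv2.contourArea); (u,v),r=cv2.minEnclosingCircle(c)
p=onz(m,u,v,.080); print("knob",p)
h=onz(m,*P(347,107),.030); print("hole2",h,nst(m,*P(347,107),.03))
```

```text
plate [-43.2 -63.3] [-42.9  64. ]  carr rear [-62.8 -83.3] [-63.   73.9]
far [ 50.2 -62.8]
knob [ 0.53143712 -0.01272858  0.08      ]
hole2 [0.53679671 0.02192253 0.03      ] [-94.3  -9.5]
```

The plate is seated: rear edge at -63.3 and comb end at +64.0 mm, front at -43 mm, square. I'll go down to the knob, centring on (0.533, -0.0135).

```bash
python3 -m jog '[[[-1,-5,-5],-0.7,-1],[[0,-2,-15],0,-1],[[0,0,-15],0,-1],[[0,0,-15],0,-1],[[0,0,0],0,-1],[[0,0,0],0,-1]]'
```

```text
time_s: 14.82
ee_pos: [0.5408, -0.0207, 0.0783]
eef_rot: [[-0.001, 0.061, 0.998], [-0.03, 0.998, -0.061], [-1.0, -0.03, 0.0]]
contact_force: [-0.1, -0.1, 1.4]
grip_width: 0.0855
```

```bash
python3 -m jog '[[[-7,6,-6],0,-1],[[-2,2,-8],0,-1],[[0,0,-8],0,-1],[[0,0,-3],0,-1],[[0,0,0],0,-1]]'
```

```text
time_s: 15.23
ee_pos: [0.533, -0.013, 0.0523]
eef_rot: [[0.002, 0.063, 0.998], [-0.031, 0.998, -0.063], [-1.0, -0.03, 0.003]]
contact_force: [-0.1, 0.5, -0.2]
grip_width: 0.0855
```

```bash
python3 -m jog '[[[0,-0.5,-4],0,-1],[[0,0,0],0,0],[[0,0,0],0,0]]'; python3 snap.py wrist:w11 side:sd11
python3 - <<'E'
import cv2
a=cv2.imread("pics/sd11.png")[150:300,200:400]; cv2.imwrite("pics/sd11c.png",cv2.resize(a,None,fx=4,fy=4,interpolation=cv2.INTER_CUBIC))
E
```

```text
time_s: 15.48
ee_pos: [0.5334, -0.0134, 0.0481]
eef_rot: [[0.002, 0.062, 0.998], [-0.03, 0.998, -0.062], [-1.0, -0.03, 0.004]]
contact_force: [-0.4, -0.4, -0.2]
grip_width: 0.0641
```

View pics/w11.png

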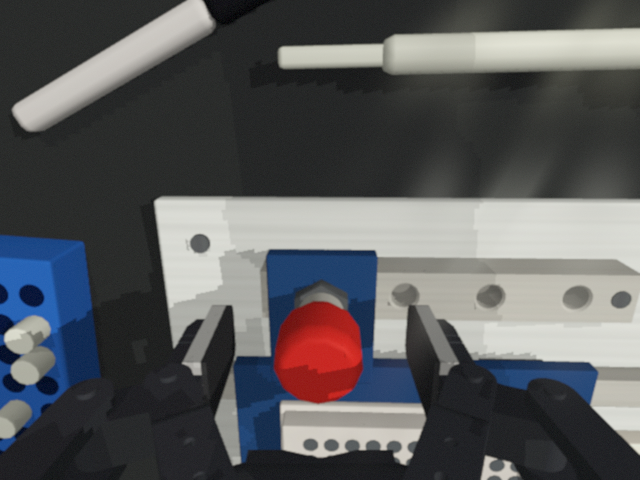

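View pics/sd11c.png

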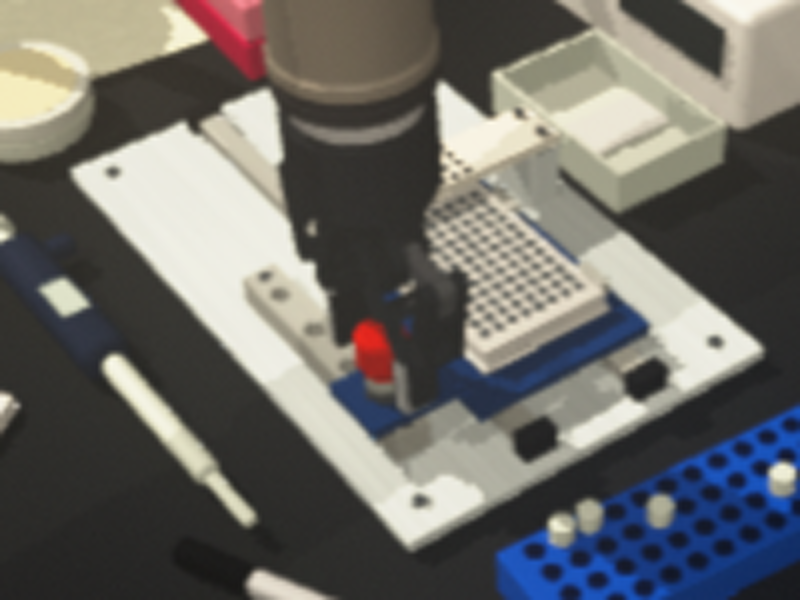

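The knob (318,352) sits centred between the pads, and the tips reach below its grip. Closing.

```bash
python3 -m jog '[[[0,0,0],0,1],[[0,0,0],0,1],[[0,0,0],0,1],[[0,0,0],0,1],[[0,0,0],0,1],[[0,0,0],0,1]]'; python3 snap.py wrist:w12
python3 - <<'E'
import cv2
a=cv2.imread("pics/w12.png")[180:480,200:560]; cv2.imwrite("pics/w12c.png",cv2.resize(a,None,fx=2,fy=2,interpolation=cv2.INTER_CUBIC))
E
```

```text
time_s: 16.08
ee_pos: [0.5336, -0.0139, 0.0488]
eef_rot: [[0.003, 0.063, 0.998], [-0.031, 0.998, -0.063], [-1.0, -0.03, 0.005]]
contact_force: [0.3, 0.0, 0.1]
grip_width: 0.0268
```

View pics/w12c.png

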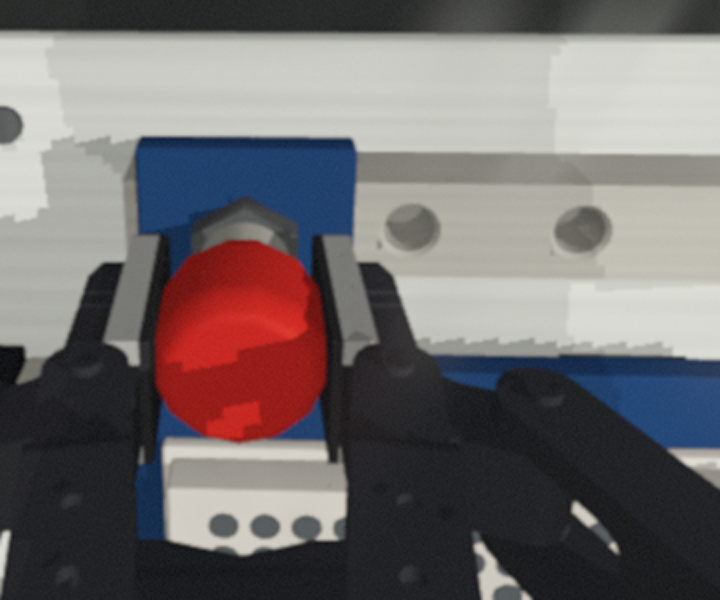

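The knob is gripped (opening 26.8 mm; reference z = 0.0488). Now I'll lift about 14 mm.

```bash
python3 -m jog '[[[0,0,3],0,1],[[0,0,4],0,1],[[0,0,3],0,1],[[0,0,2],0,1],[[0,0,0],0,1],[[0,0,0],0,1]]'
```

```text
time_s: 16.63
ee_pos: [0.5335, -0.0138, 0.0606]
eef_rot: [[0.003, 0.063, 0.998], [-0.031, 0.998, -0.063], [-1.0, -0.031, 0.005]]
contact_force: [2.9, -0.0, -8.2]
grip_width: 0.0265
```

```bash
python3 -m jog '[[[0,0,2.5],0,1],[[0,0,1],0,1],[[0,0,0],0,1]]'
```

```text
time_s: 16.88
ee_pos: [0.5334, -0.0139, 0.064]
eef_rot: [[0.003, 0.063, 0.998], [-0.032, 0.998, -0.063], [-0.999, -0.031, 0.005]]
contact_force: [3.4, -1.4, -9.1]
grip_width: 0.0267
```

```bash
python3 -m jog '[[[0,1,0],0,1],[[0.1,2,0],0,1],[[0.1,2,0],0,1],[[0.2,3,0],0,1],[[0.2,3,0],0,1],[[0.1,2,0],0,1],[[0,1,0],0,1],[[0,0,0],0,1]]'
```

```text
time_s: 17.55
ee_pos: [0.5343, -0.0002, 0.0639]
eef_rot: [[0.003, 0.064, 0.998], [-0.034, 0.997, -0.064], [-0.999, -0.033, 0.005]]
contact_force: [2.5, -1.8, -9.5]
grip_width: 0.0271
```

```bash
python3 -m jog '[[[0,1,0],0,1],[[0.1,2,0],0,1],[[0.2,3,0],0,1],[[0.2,3,0],0,1],[[0.2,3,0],0,1],[[0.1,2,0],0,1],[[0.1,2,0],0,1],[[0,1,0],0,1]]'; python3 -m jog '[[[0,1,0],0,1],[[0,0,0],0,1]]'; python3 snap.py wrist:w13
python3 - <<'E'
import cv2
a=cv2.imread("pics/w13.png")[180:480,200:560]; cv2.imwrite("pics/w13c.png",cv2.resize(a,None,fx=2,fy=2,interpolation=cv2.INTER_CUBIC))
E
```

```text
time_s: 18.22
ee_pos: [0.5354, 0.0183, 0.0638]
eef_rot: [[0.003, 0.064, 0.998], [-0.034, 0.997, -0.064], [-0.999, -0.034, 0.006]]
contact_force: [3.0, -2.4, -9.2]
grip_width: 0.0268
time_s: 18.38
ee_pos: [0.5355, 0.0199, 0.0639]
eef_rot: [[0.004, 0.063, 0.998], [-0.034, 0.997, -0.063], [-0.999, -0.033, 0.006]]
contact_force: [2.9, -1.9, -9.5]
grip_width: 0.027
```

View pics/w13c.png

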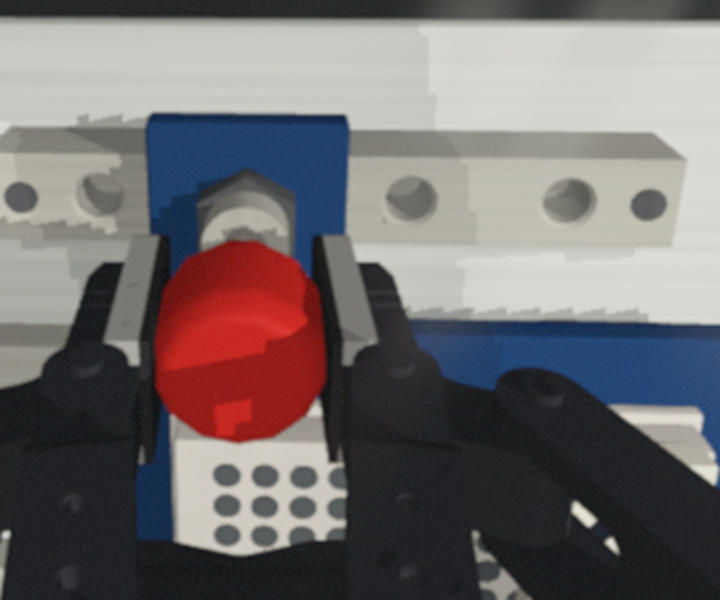

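33.8 mm travelled. About 2 mm more, then lower.

```bash
python3 -m jog '[[[0.1,1.2,0],0,1],[[0.1,1,0],0,1],[[0,0,0],0,1]]'; python3 snap.py wrist:w14
python3 - <<'E'
import cv2,pickle
from nest import *
from bench import manip
m=pickle.load(open("pics/w14.pkl","rb"))
a=cv2.imread("pics/w14.png")
print(manip.state()["ee_pos"])
g=cv2.cvtColor(a,cv2.COLOR_BGR2HSV)
row=((g[245,:,0]>100)&(g[245,:,0]<130)&(g[245,:,1]>130)); x=np.nonzero(row[240:400])[0]+240; print("lug px",x.min(),x.max())
A=nst(m,x.min()-.0,245,.039);B=nst(m,x.max()+1,245,.039); print("lug",A,B,"centre y",(A[1]+B[1])/2,"len",B[1]-A[1])
cv2.imwrite("pics/w14c.png",cv2.resize(a[180:480,200:560],None,fx=2,fy=2,interpolation=cv2.INTER_CUBIC))
E
```

```text
time_s: 18.68
ee_pos: [0.5356, 0.0219, 0.0638]
eef_rot: [[0.003, 0.064, 0.998], [-0.034, 0.997, -0.064], [-0.999, -0.034, 0.006]]
contact_force: [2.6, -1.1, -9.6]
grip_width: 0.0267
[0.53562657 0.02199524 0.06385471]
lug px 273 373
lug [-114.2  -30.2] [-114.5   12.7] centre y -8.75 len 42.9
```

View pics/w14c.png

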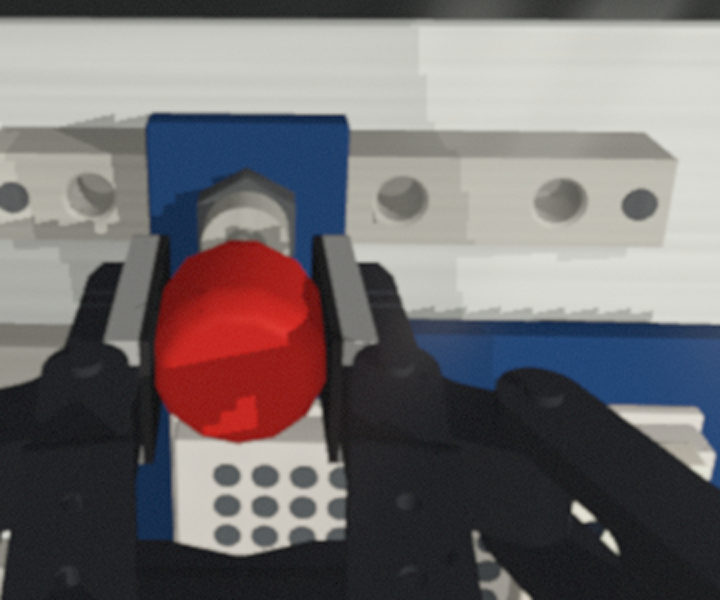

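```bash
python3 -m jog '[[[0,-0.5,-2],0,1],[[0,0,-3],0,1],[[0,0,-2],0,1],[[0,0,0],0,1]]'; python3 -m jog '[[[0,0,-2],0,1],[[0,0,-2],0,1],[[0,0,0],0,1]]'
```

```text
time_s: 19.07
ee_pos: [0.5356, 0.022, 0.0565]
eef_rot: [[0.004, 0.064, 0.998], [-0.033, 0.997, -0.064], [-0.999, -0.033, 0.006]]
contact_force: [2.7, -1.5, -9.2]
grip_width: 0.0271
time_s: 19.32
ee_pos: [0.5356, 0.022, 0.0521]
eef_rot: [[0.003, 0.064, 0.998], [-0.033, 0.997, -0.064], [-0.999, -0.033, 0.006]]
contact_force: [3.2, -1.8, -7.0]
grip_width: 0.0269
```

```bash
python3 -m jog '[[[0,0,-2],0,1],[[0,0,-1.5],0,1],[[0,0,0],0,1]]'; python3 -m jog '[[[0,0,-2],0,1],[[0,0,0],0,1]]'; python3 -m jog '[[[0,0,-2],0,1],[[0,0,0],0,1]]'
```

```text
time_s: 19.57
ee_pos: [0.5357, 0.0219, 0.0489]
eef_rot: [[0.003, 0.064, 0.998], [-0.033, 0.997, -0.064], [-0.999, -0.032, 0.005]]
contact_force: [0.6, -1.0, -2.8]
grip_width: 0.0267
time_s: 19.73
ee_pos: [0.5358, 0.0219, 0.0491]
eef_rot: [[0.003, 0.065, 0.998], [-0.031, 0.997, -0.064], [-1.0, -0.031, 0.005]]
contact_force: [0.3, -1.9, -5.8]
grip_width: 0.0268
time_s: 19.9
ee_pos: [0.5358, 0.0219, 0.049]
eef_rot: [[0.003, 0.065, 0.998], [-0.03, 0.997, -0.065], [-1.0, -0.03, 0.005]]
contact_force: [-0.2, -0.5, -7.0]
grip_width: 0.027
```

z stops at 0.0490, against 0.0488 at home before. The force sign is odd, so I'll check by view and with another press.

```bash
python3 -m jog '[[[0,0,-3],0,1],[[0,0,-3],0,1]]'; python3 -m jog '[[[0,0,0],0,1],[[0,0,0],0,1],[[0,0,0],0,1]]'; python3 snap.py wrist:w15 side:sd15 scene:sc15
python3 - <<'E'
import cv2
for n in ("w12","w15"):
    a=cv2.imread(f"pics/{n}.png")[180:480,200:560]; cv2.imwrite(f"pics/{n}c.png",cv2.resize(a,None,fx=2,fy=2,interpolation=cv2.INTER_CUBIC))
a=cv2.imread("pics/sd15.png")[150:300,200:400]; cv2.imwrite("pics/sd15c.png",cv2.resize(a,None,fx=4,fy=4,interpolation=cv2.INTER_CUBIC))
a=cv2.imread("pics/sc15.png")[215:345,260:420]; cv2.imwrite("pics/sc15c.png",cv2.resize(a,None,fx=4,fy=4,interpolation=cv2.INTER_CUBIC))
E
```

```text
time_s: 20.07
ee_pos: [0.5367, 0.0218, 0.0482]
eef_rot: [[0.004, 0.066, 0.998], [-0.028, 0.997, -0.066], [-1.0, -0.028, 0.006]]
contact_force: [-17.5, -0.1, 50.5]
grip_width: 0.027
time_s: 20.32
ee_pos: [0.5357, 0.022, 0.0494]
eef_rot: [[0.003, 0.066, 0.998], [-0.027, 0.997, -0.066], [-1.0, -0.027, 0.005]]
contact_force: [1.1, -1.3, -6.0]
grip_width: 0.0269
```

View pics/w15c.png

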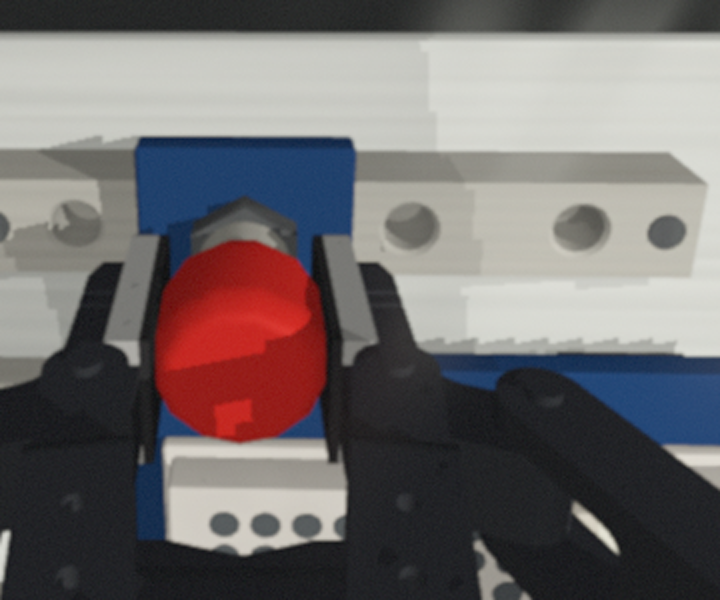

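View pics/sd15c.png

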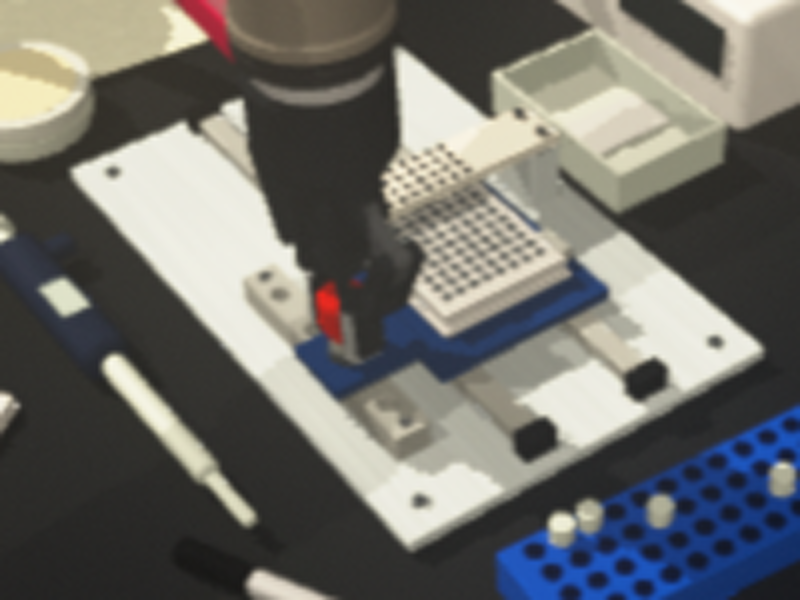

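View pics/sc15c.png

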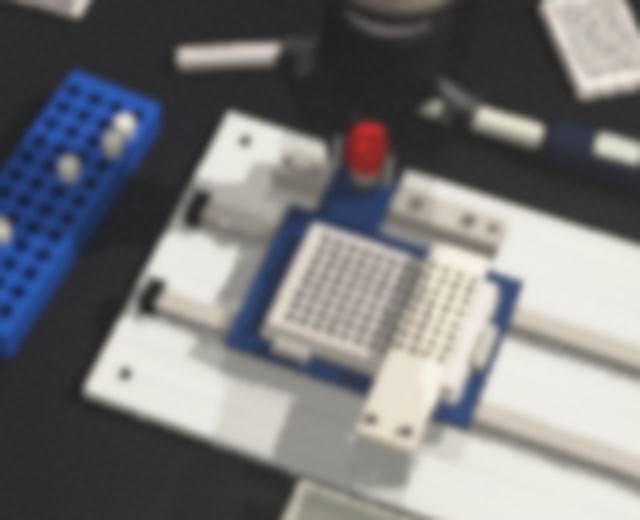

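The knob, lug and plate-corner pixels in w15 match those in w12 (home in hole 1) almost exactly, so the grip hasn't slipped. A 6 mm press met a hard stop. At rest the reading is 0.6 mm above home, so I'll add a gentle downward bias and check the plate numerically.

```bash
python3 -m jog '[[[0,0,-1.5],0,1]]'; python3 -m jog '[[[0,0,-1.5],0,1]]'; python3 snap.py wrist:w16
python3 - <<'E'
import pickle
from nest import *
from bench import manip
s=manip.state(); print(s["ee_pos"],s["contact_force"],s["time_s"],s["grip_width"])
m=pickle.load(open("pics/w15.pkl","rb"))
P=lambda u,v:(200+u/2,180+v/2)
print("lug",nst(m,*P(137,141),.039),nst(m,*P(354,141),.039),"plate corner",nst(m,*P(163,438),.037),"carr front",nst(m,*P(600,357),.034),"plate front right",nst(m,*P(700,447),.037))
d=pickle.load(open("pics/sd15.pkl","rb")); Q=lambda u,v:(200+u/4,150+v/4)
print("side: plate rear-front",nst(d,*Q(447,335),.034),"rear-far",nst(d,*Q(572,272),.036),"carr rear-far",nst(d,*Q(607,290),.034),"carr rear-front",nst(d,*Q(447,377),.034))
c=pickle.load(open("pics/sc15.pkl","rb")); S=lambda u,v:(260+u/4,215+v/4)
print("scene: plate far-rear bottom",nst(c,*S(265,333),.036),"carr",nst(c,*S(227,343),.034),"carr comb far",nst(c,*S(470,424),.034),nst(c,*S(520,280),.034))
E
```

```text
time_s: 20.55
ee_pos: [0.5363, 0.0219, 0.0484]
eef_rot: [[0.003, 0.066, 0.998], [-0.027, 0.997, -0.066], [-1.0, -0.027, 0.005]]
contact_force: [-8.9, -0.9, 35.4]
grip_width: 0.027
time_s: 20.63
ee_pos: [0.5363, 0.0219, 0.0485]
eef_rot: [[0.002, 0.066, 0.998], [-0.026, 0.997, -0.066], [-1.0, -0.026, 0.004]]
contact_force: [-10.8, 0.3, 29.8]
grip_width: 0.0266
[0.53621152 0.0218992  0.04858343] [-8.26273279 -0.84223363 23.60973573] 20.6833 0.026574943355029027
lug [-117.3  -29.7] [-117.4   12.6] plate corner [-44.7 -27.6] carr front [-65.2  68.4] plate front right [-44.1  92. ]
side: plate rear-front [-43.7 -28.2] rear-far [ 41.1 -29.9] carr rear-far [ 48.9 -51.9] carr rear-front [-62.5 -54.9]
scene: plate far-rear bottom [ 40.6 -25.2] carr [ 55.2 -44.8] carr comb far [ 51.9 112.9] [-59.9 109.7]
```

View pics/w16.png

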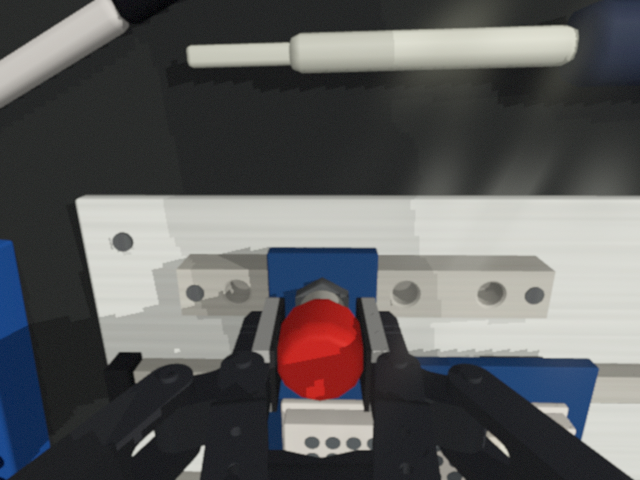

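```bash
python3 -m jog '[[[0,0,-0.5],0,1],[[0,0,-0.5],0,1],[[0,0,-0.5],0,1]]'
```

```text
time_s: 20.93
ee_pos: [0.5359, 0.0219, 0.0487]
eef_rot: [[0.001, 0.066, 0.998], [-0.025, 0.997, -0.066], [-1.0, -0.025, 0.002]]
contact_force: [-3.4, -1.5, 9.6]
grip_width: 0.0272
```

Pin home (z = 0.0487 against 0.0488 originally) with a gentle 10 N downward hold and the grip kept. Handing in.

```bash
python3 -c "
from bench import order; print(order.sign_off())"
```

```text
the job is handed in; nothing more can be done
None
```

I seated the plate, moved the carriage on one hole, and handed the job in at about 21 s with the gripper still holding the knob. The hand-in gave no verdict.

- **Plate:** I pushed it onto the far stops, then the comb-end stop, until each push was blocked at 13–16 N. The first comb-end push failed: the fingertip rode on the plate's flange and dragged it back 4–5 mm as I withdrew. I saw this in the pictures and repeated the push lower. Before I gripped the knob, the plate measured within about 1 mm of its stops and square.
- **Plunger and carriage:** I lifted the knob about 15 mm, and the spring force of about 9 N matched a pin held clear. I moved it 35.8 mm towards the comb and lowered it.
- **Pin:** The tool height is 48.7 mm, against 48.8 mm when the pin was home in the first hole. A harder press met a solid stop, reading about 50 N at the wrist for a moment.
- **Final state:** The knob is held at a 27 mm opening with about 10 N of downward hold. The wrist view shows the plate's rear edge 0.3 mm from its expected place.

**Checks that disagreed:**
- The force reading showed about 6 N of spring pull after I had lowered the pin. The tool was resting up to 0.6 mm above home, so I added the final downward hold.
- In the wrist view, the gap from the knob's lug to the plate's rear edge was 1 mm off the expected figure, which is within measuring error.
- The side and scene views of the plate were 2–3 mm rougher than the wrist view.

No bystander had moved in the pictures I viewed, but I did not measure their positions.

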